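Hold the low lane's pusher back for refilling

ROBOT

A 6-joint arm with a two-finger parallel gripper is mounted at the origin on a cart in front of the work surface, level with it; the furniture and walls round the work are solid. World frame = base frame: x ahead of the robot, y to its left, z up, the work surface at z = 0. Lengths are in m, angles in rad, forces in N, time in s.
With the tool pointing down it reaches from about 0.25 to 0.775 m from the base axis. Payload 4 kg.
Tool frame: the origin (TCP) lies midway between the tips of the shut fingers; the grasp point (between the pads) lies 19 mm behind it; z points along the fingers, x is the direction in which the jaws open and shut, and the axes are right-handed (so a half turn about z gives the same grasp; the last joint's range is limited). The gripper opens to 94 mm and grips with 3 to 60 N. Pads are 16 mm wide; open, the fingers measure 119 mm over their backs; the gripper's body (75 mm by 177 mm) begins 78 mm behind the grasp point.
Start: joints at [-1.223, 0.087, 1.371, -0, 1.684, -0.103], TCP at [0.24, -0.495, 0.206] pointing down, gripper open.
Joint ranges: [-3.1, 3.1], [-0.76, 2.03], [0.27, 2.55], [-1.08, 4.22], [0.17, 2.65], [-2.57, 2.57]. Speed limits (rad/s): [2.79, 2.79, 3.14, 3.14, 3.14, 3.14].

INTERFACE

Orientations are given as [roll, pitch, yaw] about the fixed x, y, z axes, in that order (R = Rz(yaw) Ry(pitch) Rx(roll)).
In Python, from bench import robot, eyes, close_job gives the robot as it stands.
- The arm moves only by the shell command python3 -m jog 'ROWS'. ROWS is JSON, a list of rows, each a list of 3 entries, a list of its own where there are three numbers: the turn, a rotation vector about the tool's x, y, z in degrees, then the shift along the tool's x, y, z in mm, then the closure, from -1 (fully open) to 1 (shut). In form: [[[wx, wy, wz], [x, y, z], claw], ...]. A call has 1 to 5 rows; each row is the pose to reach, as a shift and turn from the pose commanded when the call began, along the tool's axes at that moment; what a row does not reach only later rows make up. A row lasts 1/10 s, in which the tool goes at most 50 mm and 8.59 degrees, less where a joint would pass 70% of its speed; a pose out of reach is approached as far as the arm can. A call with a gripper value outside its range is refused whole. The fingers move at their own pace and stop on an object; the grip force is fixed at half the most. Time passes only in rows, so rows that repeat a pose let the fingers close. It gives the time, the measured TCP pose, the force and the opening at its end, in the units of the state.
- robot.get_obs(): the state, without advancing time (a new reading comes with each control period).
- eyes.snapshot(name): name is "scene" or "top"; returns (picture, depth): 384x512x3 uint8, red, green, blue; 384x512 float32, m along the optical axis (not along the pixel's ray), 0 where there is no reading.
- eyes.camera_params(name): a dict with "mtx" (3x3 intrinsics, pixels), "k1" (the pictures are not rectified: a ray, as slopes to the right and down, at radius r is drawn at 1 + k1 r^2 times it, then the intrinsics apply), "world_to_cam" (4x4, takes a point from world to camera coordinates). Camera axes: x right, y up, looking along -z (the intrinsics and any distortion apply to the point x, -y, -z); pixel columns grow to the right and rows downward; lengths in m; the calibration is good to about 2 mm. A picture is of the moment at which its call begins. camera_params takes no time and is no camera call.
- close_job(): hands the job in, once; it reports no verdict.
The state is a dict: "time": time; "joint_positions": joint angles; "qvel": joint speeds; "joint_torque": joint torques, N m; "tool_pos": TCP position; "ee_rot": TCP orientation; "wrist_force": force on the tool from outside, world axes, zero at the start; "wrist_torque": the same for the moment, N m; "width": finger opening in m.
Only numpy, scipy, OpenCV 4.12 (cv2) and the standard library are available. Lean on these libraries where they do the work, as an engineer would, in place of code of your own. Each camera call takes 0.05 s, during which the arm holds its last target. There are 200 camera calls.

TASK

Both lanes of the two-lane carton tray are down to their last carton; one lane holds the short kind, the other the tall kind. See which kind of new carton stands inside the small wooden frame on the counter, take the spring-loaded pusher of the lane with that same kind by its upright tab, draw it back until its pointer lines up with the small upright mark on the centre rail, and keep holding it there: the job finishes with the gripper still holding the pusher at the mark, so that a colleague can load the lane. Do not draw back the other pusher, and leave all cartons and the card terminal where they stand.

Things in the scene. Friction and masses are not known exactly. Their poses are not given: they have to be found in the camera images.
- tray: black two-lane pusher tray, 256 x 144 mm, 46 mm high, fixed. Origin: centre of its underside; +x to the clear front stop (inner face x = 121 mm), away from the robot; -x to its back, nearer the robot; lane centres at y = +40 (left) and -40 mm (right). Lane floors 6 mm up, black centre rail 26 mm wide, its top 44 mm up; cartons in it reach 56 or 78 mm up
- mark: the mark: a bright metal fin on the centre rail, 6 mm thick along the tray's x, 8 mm wide, standing 26 mm above the rail; where along the rail it sits differs from time to time. Origin: centre of its foot, 44 mm above the counter; axes as the tray's. It is only a mark and stops nothing
- pusher_left (a joint): slide of the left (+y) lane's pusher (white spring-driven paddle), m: 0 = against the front stop, grows as drawn back to the tray's -x, at most 0.18; 0.036 at the start, resting on its carton. Spring force forward: 4.5 N + 30 N/m x value, damping 30 N s/m; let go, it runs forward
- pusher_right (a joint): slide of the right (-y) lane's pusher (white spring-driven paddle), m: 0 = against the front stop, grows as drawn back to the tray's -x, at most 0.18; 0.036 at the start, resting on its carton. Spring force forward: 4.5 N + 30 N/m x value, damping 30 N s/m; let go, it runs forward
- pusher_left_tab (a point): centre of the top of the left pusher's tab, 130 mm above the counter: an upright white plate 20 mm wide across the lane (tray's y), 12 mm thick along it, clear on all sides from 80 to 130 mm up; pinch it from above across its 20 mm. It moves with the pusher
- pusher_right_tab (a point): centre of the top of the right pusher's tab, 130 mm above the counter: an upright white plate 20 mm wide across the lane (tray's y), 12 mm thick along it, clear on all sides from 80 to 130 mm up; pinch it from above across its 20 mm. It moves with the pusher
- pusher_left_pointer (a point): tip of the left pusher's pointer: a white bar 4 mm thick along the tray's x, 49 mm above the counter, reaching over the centre rail to beside the mark. Lined up when its x in the mark's frame is 0. In the tray's frame its x is 117 mm minus the slide value, 12 mm ahead of the tab's centre
- pusher_right_pointer (a point): tip of the right pusher's pointer: a white bar 4 mm thick along the tray's x, 49 mm above the counter, reaching over the centre rail to beside the mark. Lined up when its x in the mark's frame is 0. In the tray's frame its x is 117 mm minus the slide value, 12 mm ahead of the tab's centre
- frame: low rectangular frame of wood strip lying fixed on the counter right of the tray, 84 x 94 mm outside, 64 x 74 mm inside, 8 mm high; the new carton to be loaded next stands in it. Origin: its centre, on the counter
- lane_short: teal carton of the short kind, 37 x 50 x 50 mm high (0.14 kg), loose in one lane of the tray (left or right), against the front stop. Origin: centre of its underside, z up
- lane_tall: teal carton of the tall kind, 37 x 50 x 72 mm high (0.14 kg), loose in the other lane, against the front stop. Origin: centre of its underside, z up
- new_short: a new carton of the short kind, 50 mm high, standing either in the frame or in the open on the counter further right. Origin: centre of its underside
- new_tall: a new carton of the tall kind, 72 mm high, standing at the other of these two places. Origin: centre of its underside
- terminal: grey card terminal, 175 x 71 x 46 mm, lying left of the tray; leave alone. Origin: centre of its underside
Mind the look-alikes: they are no part of the job. What is shaped like the lane_tall but orange is not meant.

How it is judged:
At the end, for the whole second after the job is handed in: The pointer of the pusher whose lane holds the framed carton's kind is within 8 mm of the mark, at rest, held by the fingers (over 2 N), clear of the cartons; the other pusher is not drawn back (joint under 0.046); cartons in the tray are within 20 mm, the other things within 30 mm of their starts (((((horizontal distance between new_short and frame below 0.04 m and y of lane_short in the frame of tray above 0 m) or (horizontal distance between new_tall and frame below 0.04 m and y of lane_tall in the frame of tray above 0 m)) and x of pusher_left_pointer in the frame of mark between -0.008 and 0.008 m and contact force between the fingers and pusher_left above 2 N and velocity of joint pusher_left between -0.01 and 0.01 m/s and contact force between pusher_left and lane_short below 0.3 N and contact force between pusher_left and lane_tall below 0.3 N and value of joint pusher_right below 0.046 m) or (((horizontal distance between new_short and frame below 0.04 m and y of lane_short in the frame of tray below 0 m) or (horizontal distance between new_tall and frame below 0.04 m and y of lane_tall in the frame of tray below 0 m)) and x of pusher_right_pointer in the frame of mark between -0.008 and 0.008 m and contact force between the fingers and pusher_right above 2 N and velocity of joint pusher_right between -0.01 and 0.01 m/s and contact force between pusher_right and lane_short below 0.3 N and contact force between pusher_right and lane_tall below 0.3 N and value of joint pusher_left below 0.046 m)) and distance of each of lane_short, lane_tall from where it was at the start of the episode below 0.02 m and angle between each of lane_short, lane_tall's own z axis and vertical below 0.2 rad and distance of each of new_short, new_tall, terminal from where it was at the start of the episode below 0.03 m); the arm keeps its last pose, push and grip.
It fails at once if the other lane's pusher is drawn back ((((horizontal distance between new_short and frame below 0.04 m and y of lane_short in the frame of tray above 0 m) or (horizontal distance between new_tall and frame below 0.04 m and y of lane_tall in the frame of tray above 0 m)) and value of joint pusher_right above 0.055 m) or (((horizontal distance between new_short and frame below 0.04 m and y of lane_short in the frame of tray below 0 m) or (horizontal distance between new_tall and frame below 0.04 m and y of lane_tall in the frame of tray below 0 m)) and value of joint pusher_left above 0.055 m)).
It fails at once if a carton in the tray is knocked over (angle between any of lane_short, lane_tall's own z axis and vertical above 0.5 rad).
It fails at once if a new carton or the card terminal is pushed away (distance of any of new_short, new_tall, terminal from where it was at the start of the episode above 0.04 m).
It also fails if it takes over 32 s, if anything falls off the work surface, if the arm or the gripper's body presses on something with over 40 N, if the wrist force passes 120 N, or if a joint passes its speed limit or range.

## Working session

There is one attempt and no reset: what is moved stays moved. The work goes in short steps, Python scripts to look and compute and a shell command to move; the robot and the scene stay as the last step left them, time stands still between calls to the robot, and variables do not carry over. Pictures are saved under pics/ and viewed, about 8 in all and at most 12, crops included, and the job is handed in when it is done.

```bash
mkdir -p pics; cat > h.py <<'E'
import numpy as np, cv2
from bench import robot, eyes, close_job
def grab(n):
    p,d=eyes.snapshot(n); np.savez(f'/tmp/{n}.npz',p=p,d=d); return p,d
def rays(n,uv):
    c=eyes.camera_params(n); K=np.array(c['mtx']); k=c['k1']; T=np.array(c['world_to_cam'])
    uv=np.atleast_2d(uv).astype(float)
    s=cv2.undistortPoints(uv[:,None],K,np.array([k,0,0,0.]))[:,0]
    d=np.c_[s[:,0],-s[:,1],-np.ones(len(s))]
    return -T[:3,:3].T@T[:3,3], d@T[:3,:3]
def onplane(n,uv,z):
    o,d=rays(n,uv); return o+d*((z-o[2])/d[:,2:3])
def bydepth(n,uv,dep):
    o,d=rays(n,uv); return o+d*np.asarray(dep).reshape(-1,1)
def proj(n,P):
    c=eyes.camera_params(n); K=np.array(c['mtx']); k=c['k1']; T=np.array(c['world_to_cam'])
    q=np.atleast_2d(P)@T[:3,:3].T+T[:3,3]; s=np.c_[q[:,0]/-q[:,2],-q[:,1]/-q[:,2]]
    s=s*(1+k*(s**2).sum(1,keepdims=True)); return s@K[:2,:2].T+K[:2,2]
E
python3 - <<'E'
from h import *
for n in('scene','top'):
    p,d=grab(n); cv2.imwrite(f'pics/{n}0.png',cv2.resize(p[...,::-1],(800,600),interpolation=cv2.INTER_CUBIC))
    c=eyes.camera_params(n); print(n,c['mtx'],c['k1'],rays(n,[256,192]))
print(robot.get_obs())
E
```

```text
scene [[456.29149053   0.         259.89955504]
 [  0.         456.29149053 189.93709171]
 [  0.           0.           1.        ]] -0.10185051540076825 (array([0.06830001, 0.9398264 , 0.9689947 ]), array([[ 0.37091743, -0.68682192, -0.6251315 ]]))
top [[442.06094505   0.         260.86572244]
 [  0.         442.06094505 186.38589599]
 [  0.           0.           1.        ]] 0.056670524095034834 (array([0.30964513, 0.0028304 , 1.30471138]), array([[ 0.20302517,  0.02142826, -0.97908326]]))
{'time': 0.1, 'joint_positions': array([-1.22310232e+00,  8.78673820e-02,  1.37209311e+00, -2.97355192e-05,
        1.68356552e+00, -1.03102264e-01]), 'qvel': array([-0.00102482, -0.00318762, -0.00234044,  0.00121841, -0.00055923,
        0.00050291]), 'joint_torque': array([ 1.83173594e-03, -3.41253054e+01, -3.03301835e+01,  7.20217125e-02,
        3.04187648e-02, -9.89882574e-05]), 'tool_pos': array([ 0.2394452 , -0.49460577,  0.20443377]), 'ee_rot': array([-3.14142307e+00,  1.92613614e-03, -1.12000321e+00]), 'wrist_force': array([-0.44198647, -0.00902545, -0.09159396]), 'wrist_torque': array([-0.02207517, -0.03759088, -0.00988416]), 'width': 0.09402325970853728}
```

View pics/scene0.png

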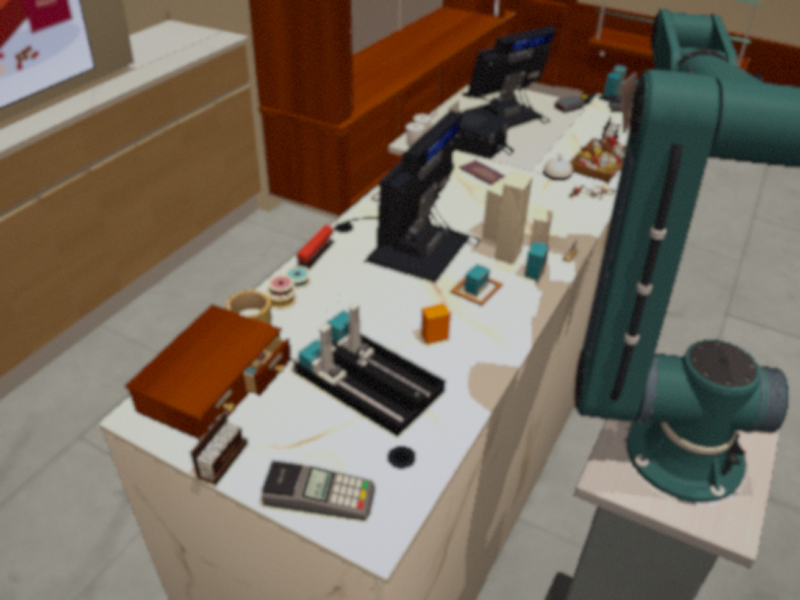

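View pics/top0.png

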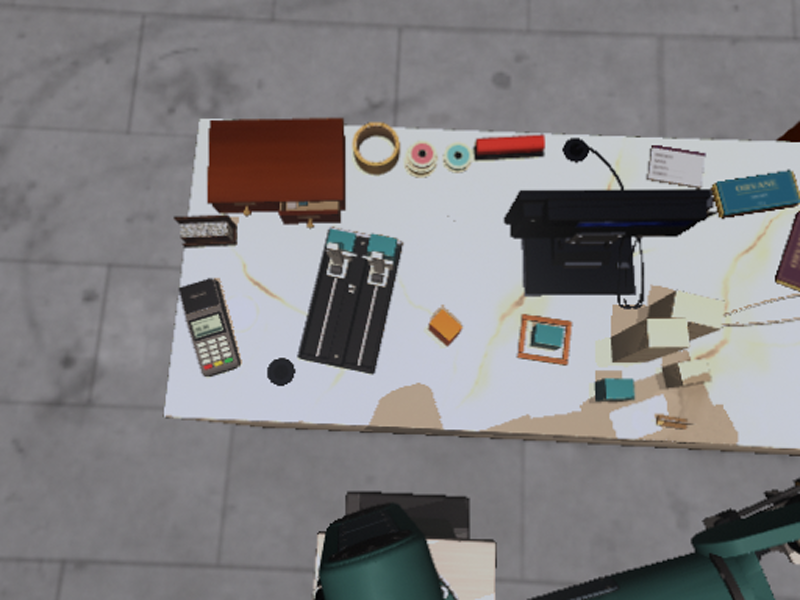

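The scene view shows the tray at about (370,365), the framed teal carton at (477,280) and the open one at (537,260). In the top view, the mark shows as a bright dot near (350,289). Next I'll measure heights and zoom in.

```bash
python3 - <<'E'
from h import *
for n,(x0,y0,x1,y1) in dict(scene=(180,190,290,280),top=(185,140,265,245)).items():
    z=np.load(f'/tmp/{n}.npz'); p,d=z['p'],z['d']
    s=min(600/(y1-y0),800/(x1-x0)); cv2.imwrite(f'pics/{n}1.png',cv2.resize(p[y0:y1,x0:x1,::-1],None,fx=s,fy=s,interpolation=cv2.INTER_CUBIC)); print(n,'scale',s)
    hsv=cv2.cvtColor(p,cv2.COLOR_RGB2HSV)
    m=cv2.inRange(hsv,(82,90,60),(98,255,255))
    N,L,S,C=cv2.connectedComponentsWithStats(m)
    for i in range(1,N):
        if S[i,4]<15: continue
        v,u=np.where(L==i); P=bydepth(n,np.c_[u,v],d[v,u]); P=P[d[v,u]>0]
        if len(P) and P[:,0].max()<1 and abs(P[:,1]).max()<.7: print(n,C[i].round(),S[i,4],P.mean(0).round(3),'ztop',np.percentile(P[:,2],[50,80,95]).round(3))
# white tab tops & mark from top depth
z=np.load('/tmp/top.npz'); p,d=z['p'],z['d']
v,u=np.mgrid[140:245,185:265]; v=v.ravel();u=u.ravel(); P=bydepth('top',np.c_[u,v],d[v,u])
for lo,hi in((.115,.145),(.058,.078),(.035,.055)):
    m=np.zeros(d.shape,np.uint8); k=(P[:,2]>lo)&(P[:,2]<hi); m[v[k],u[k]]=1
    N,L,S,C=cv2.connectedComponentsWithStats(m)
    for i in range(1,N):
        if S[i,4]>2:
            vv,uu=np.where(L==i); Q=bydepth('top',np.c_[uu,vv],d[vv,uu]); print(lo,C[i].round(1),S[i],Q.mean(0).round(3),Q.min(0).round(3),Q.max(0).round(3))
E
```

```text
scene scale 6.666666666666667
scene [440. 105.] 7539 [0.138 0.005 0.529] ztop [0.589 0.633 0.651]
scene [343. 166.] 191 [ 0.421 -0.348  0.054] ztop [0.062 0.072 0.074]
scene [304. 178.] 155 [ 0.515 -0.23   0.041] ztop [0.045 0.052 0.054]
scene [217. 208.] 140 [0.663 0.082 0.074] ztop [0.078 0.081 0.082]
scene [198. 226.] 128 [0.68  0.16  0.054] ztop [0.057 0.06  0.061]
scene [432. 249.] 703 [0.054 0.058 0.187] ztop [0.188 0.206 0.209]
scene [471. 253.] 424 [-0.035  0.038  0.199] ztop [0.208 0.219 0.222]
scene [443. 305.] 1071 [-0.019  0.066  0.024] ztop [0.016 0.037 0.057]
top scale 5.714285714285714
top [489. 112.] 18 [ 0.856 -0.662  0.022] ztop [0.022 0.024 0.026]
top [472. 115.] 31 [ 0.845 -0.612  0.022] ztop [0.023 0.024 0.026]
top [486. 120.] 119 [ 0.831 -0.652  0.023] ztop [0.023 0.025 0.027]
top [219. 153.] 169 [0.681 0.145 0.055] ztop [0.056 0.058 0.06 ]
top [244. 156.] 189 [0.668 0.068 0.077] ztop [0.078 0.08  0.082]
top [351. 214.] 197 [ 0.519 -0.243  0.05 ] ztop [0.05  0.052 0.054]
top [396. 248.] 213 [ 0.425 -0.362  0.073] ztop [0.073 0.075 0.077]
top [483. 358.] 907 [ 0.
[... 2223 characters left out ...]
173. ] [216 171   3   5   6] [0.625 0.149 0.037] [0.618 0.146 0.035] [0.63  0.151 0.039]
0.035 [251.7 173.7] [251 173   2   2   3] [0.627 0.046 0.037] [0.626 0.045 0.035] [0.629 0.048 0.039]
0.035 [240.2 177.5] [237 176   8   4  22] [0.614 0.079 0.037] [0.609 0.068 0.035] [0.619 0.089 0.041]
0.035 [249.2 184. ] [249 183   2   3   4] [0.596 0.052 0.036] [0.593 0.049 0.035] [0.599 0.053 0.037]
0.035 [245.7 199. ] [245 198   2   3   3] [0.551 0.06  0.036] [0.548 0.059 0.035] [0.554 0.062 0.036]
0.035 [243.8 208.2] [243 206   2   5   6] [0.523 0.064 0.037] [0.518 0.063 0.035] [0.53  0.066 0.039]
0.035 [240.7 223.7] [240 223   2   2   3] [0.478 0.07  0.036] [0.476 0.069 0.035] [0.479 0.072 0.036]
```

View pics/scene1.png

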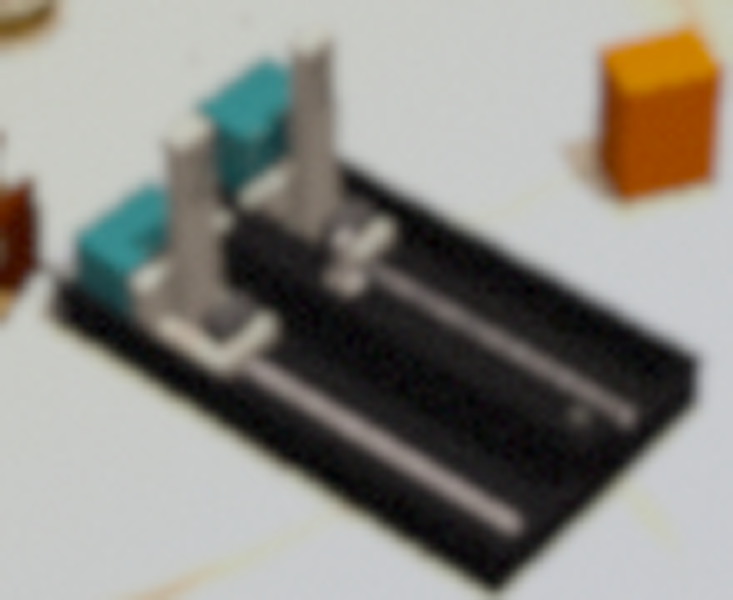

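View pics/top1.png

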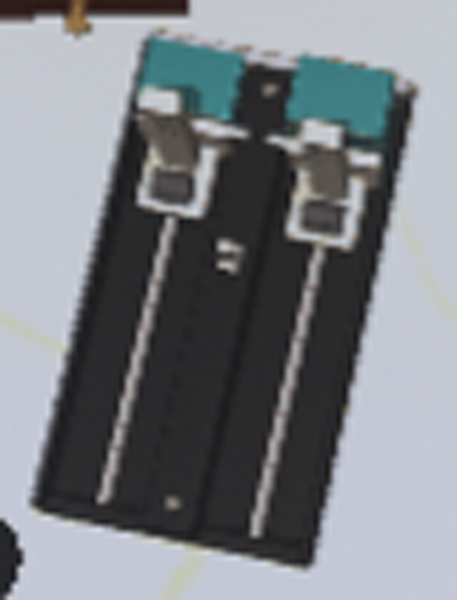

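The framed carton's top is at 50 mm, so it is short. The left lane's carton reaches about 57 mm (short) and the right lane's about 78 mm (tall), so I need the LEFT pusher. The zooms show the left tab top at about (213,157) px and the mark at about (225,183) px, in front of its lit foot. Next I'll refine the tab, mark and yaw values, and check obstacle heights.

```bash
python3 - <<'E'
from h import *
z=np.load('/tmp/top.npz'); p,d=z['p'],z['d']; g=cv2.cvtColor(p,cv2.COLOR_RGB2GRAY)
c2=lambda a:(np.array(a,float)+.5)/5.714-.5+[185,140]
for nm,(a,b) in dict(L=((172,218),(103,498)),R=((319,245),(256,533))).items():
    A,B=onplane('top',[c2(a),c2(b)],.007); w=A-B; print(nm,A.round(4),B.round(4),np.degrees(np.arctan2(w[1],w[0])).round(2))
print('outline',[ (lambda w:np.degrees(np.arctan2(w[1],w[0])))(np.subtract(*onplane('top',[c2(a),c2(b)],.046))) for a,b in (((150,40),(37,505)),((412,95),(310,565)))])
print(g[152:170,206:220]);print(g[178:192,219:231])
b=c2((0,0))
for nm,px,h in(('tabL',(212.6,157.2),.13),('tabR',(240.8,162.7),.13),('mark',(225,182.2),.07),('markdot',c2((229,243)),.07),('ptr tip',c2((247,134)),.049)):
    P=onplane('top',[px],h)[0]; print(nm,P.round(4),'in scene',proj('scene',P).round(1))
# obstacles
for n in('top','scene'):
    d=np.load(f'/tmp/{n}.npz')['d']; v,u=np.where(d>0); P=bydepth(n,np.c_[u,v],d[v,u])
    H=np.zeros((9,14))
    for i in range(9):
        for j in range(14):
            k=(abs(P[:,0]-.2-.08*i)<.04)&(abs(P[:,1]-.44+.08*j)<.04)
            if k.any(): H[i,j]=P[k,2].max()
    print(n);print(H.round(2))
E
```

```text
L [0.6168 0.1579 0.007 ] [0.4671 0.183  0.007 ] -9.52
R [0.6059 0.0796 0.007 ] [0.4527 0.1032 0.007 ] -8.78
outline [np.float64(-9.043454757936674), np.float64(-8.985757371793584)]
[[199 199 160  88  93 107 107 107 107 107 107 106 106 107]
 [199 200 123  73  99 107 107 106 107 107 107 107 107 107]
 [198 199 123  84 112 118 111 104 103 103 103 102 103 107]
 [198 194 111 109 165 167 140 112 101  93  74  69  70  93]
 [198 163  90 147 190 198 198 198 198 178 104  63  69  70]
 [198 139  74 169 198 198 198 198 199 198 124  66  70  70]
 [198 123  44 157 188 190 194 197 198 197 121  64  71  70]
 [195 112  50  76  81 110 144 178 188 180 112  64  78  77]
 [163  86  74 119  99  76  81  80  75  80  69  70  78  83]
 [138  61  35  84  89  90  72  74  71  78  70  62 119 181]
 [124  47  32  72  85  90  82  69  76  75  76  66  85 166]
 [113  36  31  46  73  86  85  79  84  71  78  69  61  87]
 [ 86  35  30  35  57  96  92  85  84  84  84  73  62  60]
 [ 62  33  31  37  39 118 107  85  84  85  85  81  67  60]
 [ 46  33  32  39  51 163 136  88  85  84  84  83  69  60]
 [ 36  31  34  40  66 164 161 108 
[... 2036 characters left out ...]
   0.    0.    0.    0.    0.   -0.87 -0.87 -0.87 -0.87  0.59  0.6
   0.6  -0.86]
 [ 0.01  0.01  0.01  0.01  0.01  0.01  0.01  0.01  0.01  0.01  0.01  0.04
   0.04  0.01]
 [ 0.04  0.03  0.01  0.04  0.05  0.04  0.01  0.01  0.01  0.02  0.2   0.2
   0.09  0.01]
 [ 0.05  0.05  0.01  0.04  0.05  0.04  0.08  0.07  0.06  0.06  0.21  0.21
   0.08  0.01]
 [ 0.05  0.05  0.01  0.12  0.13  0.14  0.01  0.01  0.03  0.03  0.04  0.14
   0.14  0.  ]
 [ 0.07  0.07  0.07  0.13  0.14  0.09  0.01  0.26  0.32  0.32  0.32  0.32
   0.01  0.01]
 [ 0.08  0.08  0.08  0.08  0.08  0.01  0.01  0.15  0.03  0.06  0.    0.
   0.01  0.01]
 [ 0.08  0.08  0.09  0.08  0.08  0.05  0.05  0.05  0.05  0.01  0.01 -0.
   0.    0.  ]]
```

Both estimates give a travel of about 63 mm back (tabs to mark 51 mm, plus 12). The tray yaw is -9.0°, and the mark comes out at tray y ≈ -2 mm, as expected. Now the approach.

```bash
python3 -m jog '[[[0,0,34.8],[-188,-180,-50],-1],[[0,0,34.8],[-188,-180,-50],-1],[[0,0,34.8],[-188,-180,-50],-1],[[0,0,34.8],[-188,-180,-50],-1],[[0,0,34.8],[-188,-180,-50],-1]]'; python3 -m jog '[[[0,0,0],[0,0,0],-1],[[0,0,0],[0,0,0],-1],[[0,0,0],[0,0,0],-1]]'
```

```text
time: 0.6
tool_pos: [0.3136, -0.2647, 0.2514]
ee_rot: [3.141, 0.001, -1.731]
wrist_force: [0.6, -0.4, 0.1]
width: 0.0939
time: 0.9
tool_pos: [0.3132, -0.2671, 0.2509]
ee_rot: [3.14, 0.0, -1.728]
wrist_force: [0.2, 0.1, -0.1]
width: 0.0942
```

```bash
python3 -m jog '[[[0,0,0],[-233,-131,0],0],[[0,0,0],[-233,-131,0],0],[[0,0,0],[-233,-131,0],0],[[0,0,0],[-233,-131,0],0],[[0,0,0],[-233,-131,0],0]]'; python3 -m jog '[[[0,0,0],[-210,-118,10],0],[[0,0,0],[-210,-118,10],0],[[0,0,0],[-210,-118,10],0],[[0,0,0],[-210,-118,10],0],[[0,0,0],[-210,-118,10],0]]';  python3 -m jog '[[[0,0,0],[0,0,0],0],[[0,0,0],[0,0,0],0],[[0,0,0],[0,0,0],0]]'
```

```text
time: 1.4
tool_pos: [0.4697, -0.0705, 0.2506]
ee_rot: [3.14, -0.001, -1.731]
wrist_force: [-0.3, 0.1, 0.7]
width: 0.0576
time: 1.9
tool_pos: [0.6198, 0.1188, 0.2392]
ee_rot: [3.139, -0.001, -1.729]
wrist_force: [-0.7, 0.2, -0.1]
width: 0.047
time: 2.2
tool_pos: [0.618, 0.1166, 0.2411]
ee_rot: [3.141, -0.001, -1.73]
wrist_force: [-0.5, 0.7, -0.3]
width: 0.0472
```

```bash
python3 -m jog '[[[0,0,0],[-40,-21,0],0],[[0,0,0],[-40,-21,0],0],[[0,0,0],[-40,-21,50],0],[[0,0,0],[-40,-21,90],0],[[0,0,0],[-40,-21,90],0]]';  python3 -m jog '[[[0,0,0],[0,0,0],0],[[0,0,0],[0,0,0],0]]'
python3 - <<'E'
from h import *
p,d=grab('scene'); cv2.imwrite('pics/s2.png',cv2.resize(p[170:260,170:290,::-1],None,fx=6.6,fy=6.6,interpolation=cv2.INTER_CUBIC))
o=robot.get_obs(); print(o['tool_pos'],proj('scene',[o['tool_pos'],[.6455,.1533,.13]]))
E
```

```text
time: 2.7
tool_pos: [0.64, 0.1523, 0.1441]
ee_rot: [3.128, -0.005, -1.729]
wrist_force: [-0.6, -0.1, -1.2]
width: 0.0474
time: 2.9
tool_pos: [0.6467, 0.1543, 0.1561]
ee_rot: [-3.135, 0.002, -1.728]
wrist_force: [1.3, 0.6, 0.3]
width: 0.0471
[0.6468936  0.15456098 0.15636794] [[206.63200948 201.94209673]
 [207.77340436 209.06523169]]
```

View pics/s2.png

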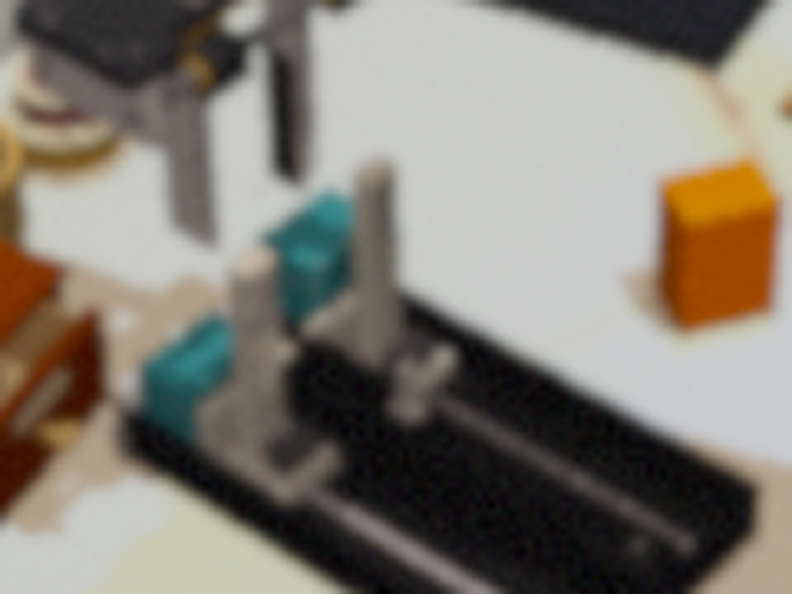

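The fingertips, at crop (210,240) and (292,180), straddle the left tab top at (252,255), and the midpoint agrees with the forward kinematics. Descend and grip.

```bash
python3 -m jog '[[[0,0,0],[0,0,30],0],[[0,0,0],[0,0,62],0],[[0,0,0],[0,0,62],0],[[0,0,0],[0,0,62],0],[[0,0,0],[0,0,62],0]]';  python3 -m jog '[[[0,0,0],[0,0,0],1],[[0,0,0],[0,0,0],1],[[0,0,0],[0,0,0],1],[[0,0,0],[0,0,0],1],[[0,0,0],[0,0,0],1]]'
```

```text
time: 3.45
tool_pos: [0.6469, 0.1552, 0.0933]
ee_rot: [-3.136, 0.002, -1.727]
wrist_force: [0.1, 0.3, -0.3]
width: 0.0468
time: 3.95
tool_pos: [0.6451, 0.1543, 0.0902]
ee_rot: [-3.141, -0.001, -1.728]
wrist_force: [-0.8, -2.5, 1.7]
width: 0.0201
```

The opening reads 20.1 mm, so the tab is gripped. Draw back 60 mm gently (tool +y is tray -x), then look.

```bash
python3 -m jog '[[[0,0,0],[0,6,0],1],[[0,0,0],[0,12,0],1],[[0,0,0],[0,18,0],1],[[0,0,0],[0,24,0],1],[[0,0,0],[0,30,0],1]]';  python3 -m jog '[[[0,0,0],[0,6,0],1],[[0,0,0],[0,12,0],1],[[0,0,0],[0,18,0],1],[[0,0,0],[0,24,0],1],[[0,0,0],[0,30,0],1]]'; python3 -m jog '[[[0,0,0],[0,0,0],1],[[0,0,0],[0,0,0],1],[[0,0,0],[0,0,0],1],[[0,0,0],[0,0,0],1],[[0,0,0],[0,0,0],1]]'
python3 - <<'E'
from h import *
for n,(x0,y0,x1,y1) in dict(scene=(180,170,280,245),top=(190,140,270,200)).items():
    p,d=grab(n); cv2.imwrite(f'pics/{n}3.png',cv2.resize(p[y0:y1,x0:x1,::-1],(800,600),interpolation=cv2.INTER_CUBIC))
t=robot.get_obs()['tool_pos'];u=np.array([.9877,-.1564,0]);v=np.array([.1564,.9877,0])
print(t); mark=np.array([.589,.120,.07]); tip=t+.012*u-.034*v; tip[2]=.049
print('tip-mark x',(tip-mark)@u)
for n in('scene','top'): print(n,proj(n,[mark,mark-[0,0,.026],tip]).round(1))
E
```

```text
time: 4.45
tool_pos: [0.6181, 0.1586, 0.0902]
ee_rot: [-3.134, -0.0, -1.728]
wrist_force: [8.3, -2.5, -1.1]
width: 0.0198
time: 4.95
tool_pos: [0.5888, 0.1633, 0.0902]
ee_rot: [-3.134, 0.0, -1.728]
wrist_force: [9.5, -2.3, -1.7]
width: 0.0196
time: 5.45
tool_pos: [0.5882, 0.1634, 0.0902]
ee_rot: [-3.135, -0.0, -1.728]
wrist_force: [6.6, -3.4, -0.8]
width: 0.0202
[0.58826793 0.16341706 0.09021776]
tip-mark x 0.004486647943199756
scene [[231.5 224.7]
 [231.7 231.3]
 [228.5 231. ]]
top [[225.  182.6]
 [225.7 184.6]
 [223.  182.2]]
```

View pics/scene3.png

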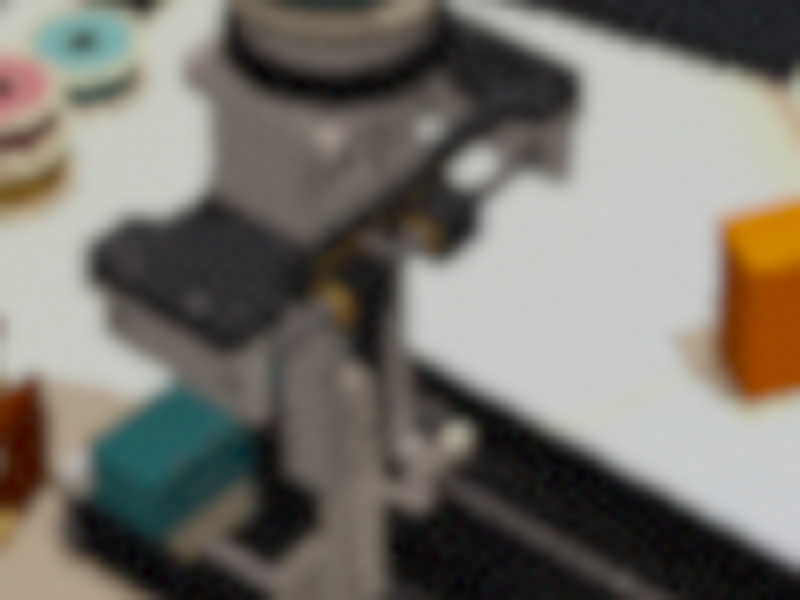

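View pics/top3.png

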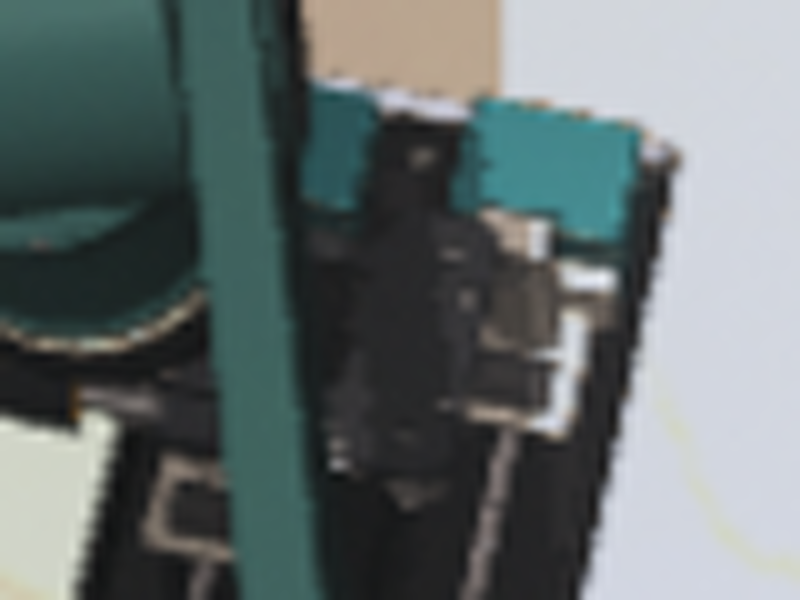

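The pointer itself is hidden by the finger in both views. In the top view, the mark shows at (336,440)–(336,465), just left of the gripper body. I'll check the mark's depth pixels, and the pusher's travel from its base.

```bash
python3 - <<'E'
from h import *
np.set_printoptions(linewidth=200,suppress=True)
for n,(x0,y0,x1,y1) in dict(top=(220,180,229,190),scene=(224,219,240,238)).items():
    f=np.load(f'/tmp/{n}.npz'); p,d=f['p'],f['d']; g=cv2.cvtColor(p,cv2.COLOR_RGB2GRAY)[y0:y1,x0:x1]
    v,u=np.mgrid[y0:y1,x0:x1]; P=bydepth(n,np.c_[u.ravel(),v.ravel()],d[y0:y1,x0:x1].ravel()).reshape(*u.shape,3)
    t=(P-[.6396,.1137,0])@np.array([[.9877,.1564,0],[-.1564,.9877,0],[0,0,1]])*1000+[69,0,0]
    print(n);print(g)
    for i,c in enumerate(['tray x','tray y','z']): print(c);print(t[...,i].round().astype(int))
E
```

```text
top
[[ 40  29  37  49  53  53  53  44  40]
 [ 52  29  38  48  53  54  45  41  40]
 [ 50  31  50  61  57  53  46  41  41]
 [ 51  29  37  60  57  51  54  45  40]
 [ 52  29  41  99  79  53  54  45  39]
 [ 54  30  30  72  61  49  53  44  40]
 [ 56  32  31 119  99  48  40  37  37]
 [ 59  33  30  28  33  47  37  29  30]
 [ 67  39  30  30  27  28  29  28  40]
 [ 70  40  30  29  28  29  28  29  26]]
tray x
[[-63 -55 -10 -10 -10  -9  -8  -8  -8]
 [-65 -58 -51 -13 -12 -11 -11 -11 -10]
 [-67 -61 -54 -15 -14 -14 -14 -13 -13]
 [-70 -63 -56 -12 -17 -16 -16 -15 -15]
 [-73 -66 -59 -15 -19 -19 -18 -18 -18]
 [-75 -69 -62 -16 -22 -21 -21 -20 -20]
 [-78 -71 -65  12  13 -23 -22 -23 -22]
 [-80 -74 -68   9  10  10 -24 -24 -24]
 [-81 -77 -70   7   7   7   9   9   9]
 [-84 -79 -73   3   4   5   5   6   7]]
tray y
[[-43 -40 -13 -16 -19 -21 -23 -26 -29]
 [-43 -41 -39 -17 -19 -21 -24 -27 -29]
 [-44 -42 -40 -17 -20 -22 -25 -27 -30]
 [-45 -43 -41 -14 -20 -23 -25 -27 -30]
 [-46 -44 -42 -15 -21 -23 -26 -28 -31]
 [-47 -45 -43 -15 -21 -23 -26 -28 -31]
 [-48 -46 -44   5   2 -24 -26 -29 -32]
 [-49 -47 -45   4   1  -2 -
[... 5205 characters left out ...]
  25  25  15  12   6   8   2]
 [ 95  92  93  44  47  41  62  63  59  23  19  13   6   8   8   7]
 [ 89  88  85  49  48  45  57  59  55  45  13  15  12   8   8   7]
 [ 90  83  83  54  53  48  57  58  51  47  45  46  11   8   8  13]
 [ 84  81  80  55  45  46  50  51  51  50  48  46  49  46  19  12]
 [ 79  78  76  51  46  46  46  48  50  46  45  46  43  44  47  14]
 [ 79  74  70  45  45  43  46  46  42  46  47  48  47  44  51  48]
 [ 74  67  67  42  44  46  48  44  48  44  48  44  45  48  45  46]
 [ 69  65  63  37  41  43  42  46  46  43  47  47  42  46  45  48]
 [ 65  64  57  33  35  38  40  39  45  44  50  47  45  45  45 969]
 [ 57  59  56  29  29  32  36  36  40  43  46  44  45  45  44  47]]
```

The scene depth shows the mark at tray x ≈ 17–18 mm and the pointer bar (z ≈ 51) at x ≈ 24 mm. The measured travel gives 117-36-57.6 = 23.4 mm, so draw back 6 mm more.

```bash
python3 -m jog '[[[0,0,0],[0,3,0],1],[[0,0,0],[0,6,0],1],[[0,0,0],[0,6,0],1],[[0,0,0],[0,6,0],1],[[0,0,0],[0,6,0],1]]'; python3 -m jog '[[[0,0,0],[0,0,0],1],[[0,0,0],[0,0,0],1],[[0,0,0],[0,0,0],1]]'
python3 - <<'E'
from h import *
p,d=grab('scene'); cv2.imwrite('pics/s4.png',cv2.resize(p[200:245,205:265,::-1],(800,600),interpolation=cv2.INTER_CUBIC))
v,u=np.mgrid[222:236,222:236]; P=bydepth('scene',np.c_[u.ravel(),v.ravel()],d[222:236,222:236].ravel())
t=(P-[.6396,.1137,0])@np.array([[.9877,.1564,0],[-.1564,.9877,0],[0,0,1]])*1000+[69,0,0]
k=(t[:,2]>49)&(abs(t[:,1])<16); 
for a in t[k]: print(a.round().astype(int),end=' ')
q=(robot.get_obs()['tool_pos']-[.6451,.1543,.0902])@[.9877,-.1564,0]; print('\ntravel',q,robot.get_obs()['wrist_force'])
E
```

```text
time: 6.05
tool_pos: [0.5824, 0.1644, 0.0902]
ee_rot: [-3.135, -0.0, -1.728]
wrist_force: [7.1, -2.2, -1.8]
width: 0.0199
time: 6.35
tool_pos: [0.5824, 0.1644, 0.0902]
ee_rot: [-3.135, -0.0, -1.728]
wrist_force: [7.0, -3.1, -0.5]
width: 0.0201
[15  0 72] [14  1 69] [15  4 67] [17 -3 61] [19  5 61] [17  2 60] [18 -3 56] [18  6 59] [16  3 57] [16 -1 55] [21  3 51] [15  5 56] [17 -2 49] [20  8 51] [17  6 51] [13  7 55] [12  0 50] [18 10 49] [16  8 50] [13  7 51] 
travel -0.06351493530560459 [ 6.93272354 -2.46348288 -1.36968641]
```

View pics/s4.png

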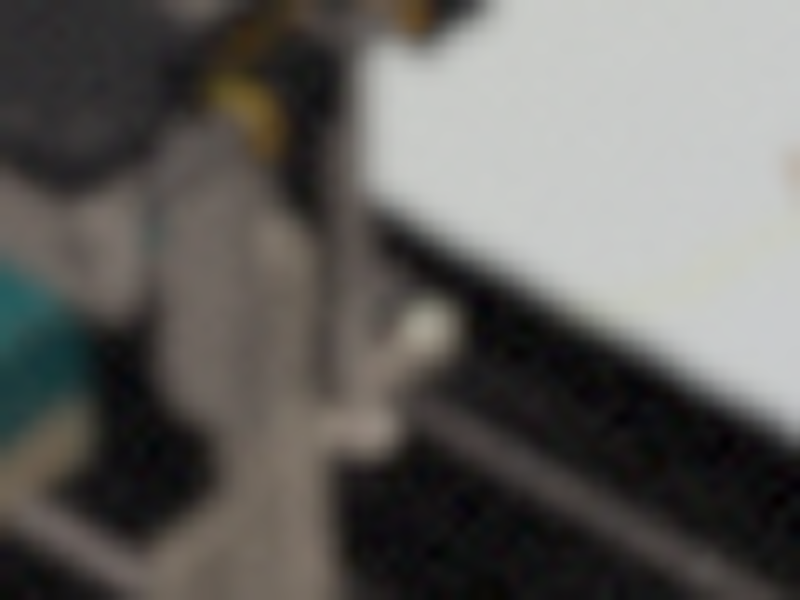

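The pointer, entering at (345,430), now meets the mark's foot at (365,425). Both read x ≈ 17 mm in the tray frame. The spring pull of about 7.4 N along the lane matches a slide of 0.0995 m (4.5 + 30·0.0995 = 7.5 N). Hand in.

```bash
python3 -c "
from bench import close_job; print(close_job())"
```

```text
the job is handed in; nothing more can be done
None
```

I handed the job in with the gripper still holding the left pusher at the mark. No verdict was reported.

- **Which lane:** the framed carton is 50 mm high, so it is the short kind. The left lane's carton reaches about 57 mm, which makes it the short one, so I used the left pusher.
- **Drawing back:** I gripped the left tab at a 20 mm opening and drew it back 63.5 mm, to a slide of about 99.5 mm.
- **Last checks:** the pointer works out to tray x ≈ 17.5 mm and the mark measures about 17–18 mm, so they line up within 1–2 mm. The wrist force of about 7.4 N matches the 7.5 N expected from the spring. The arm was steady over the last readings at 20 mm opening.
- **Not fully checked:** the finger hides most of the pointer, so the alignment rests on the arm's travel and a few depth pixels. I did not re-measure the other pusher, the cartons or the terminal at the end. The arm never came near the terminal or the new cartons, and the mid-job pictures showed the tray cartons in place.

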